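# Wedge the data logger's tray level

### The arm

A 6-joint arm with a two-finger parallel gripper is mounted at the origin on a cart in front of the work surface, level with it; the furniture and walls round the work are solid. World frame = base frame: x ahead of the robot, y to its left, z up, the work surface at z = 0. Lengths are in mm, angles in rad, forces in N, time in s.
With the tool pointing down it reaches from about 325 to 925 mm from the base axis. Payload 3.1 kg.
Tool frame: the origin (TCP) lies midway between the tips of the shut fingers; the grasp point (between the pads) lies 19 mm behind it (r.grip_depth is the distance from the TCP to the grasp point, in mm); z points along the fingers, y is the line along which they close (so a half turn about z gives the same grasp; the last joint's range is limited). The gripper opens to 85 mm and grips with 20 to 120 N. Pads are 22 mm wide; open, the fingers measure 114 mm over their backs; the gripper's body (76 mm by 85 mm) begins 54 mm behind the grasp point. The pads swing forward as they close: fully open they stand 13 mm farther back than shut.
Start: joints at [1.227, 0.217, 1.613, -0, 1.311, -0.112], TCP at [143.561, 608.301, 231.3] pointing down, gripper open.
Joint ranges: [-2.75, 2.75], [-0.78, 2.1], [0.31, 2.55], [-1.13, 4.27], [0.13, 2.63], [-2.58, 2.58]. Speed limits (rad/s): [2.79, 2.79, 3.14, 3.14, 3.14, 3.14].

### API

Orientations are given as a unit quaternion [x, y, z, w].
In Python, from bench import r, eyes, look_for, regions_of gives the robot as it stands.
- The arm moves only by the shell command python3 -m pendant 'ROWS'. ROWS is JSON, a list of rows, each an object with "delta_pos": the shift along the tool's x, y, z in units of 0.025 m (1.0 is 0.025 m), a list of three; "twist": the turn, a rotation vector about the tool's x, y, z in units of 0.12 rad (1.0 is 0.12 rad), a list of three; "fingers": the gripper's target within -1 to 1 (shut at 1, half-way at 0, fully open at -1). In form: [{"delta_pos": [dx, dy, dz], "twist": [rx, ry, rz], "fingers": fingers}, ...]. A call has 1 to 20 rows; each row shifts and turns the commanded pose from where the row before left it, along the tool's axes as they then stand; what a row does not reach is not made up. A row lasts 1/8 s, in which the tool goes at most 62.5 mm and 10.7 degrees, less where a joint would pass 70% of its speed; a pose out of reach is approached as far as the arm can. A call with a number of a shift or a turn outside -1 to 1 is refused whole. A call with a gripper value outside its range is refused whole. The fingers move at their own pace and stop on an object; the grip force is fixed at half the most. Time passes only in rows, so rows that do not move let the fingers close. It gives the time, the measured TCP pose, the force, the opening and the grip force at its end, in the units of the state.
- r.state(): the state, without advancing time (a new reading comes with each control period).
- eyes.camera(name): name is "scene" or "top" or "wrist"; returns a dict with "img" (384x512x3 uint8, red, green, blue), "vfov" (degrees; the focal length in pixels is half the picture's height over the tangent of half this angle, whatever the lens; pixels are square), "cx", "cy" (the principal point, pixels), "distortion" ([k1, k2, p1, p2, k3] as OpenCV has them; the pictures are not rectified), "origin" and "orientation" of the camera in the world; the wrist camera has in their place "hand_eye" (4x4, takes a point from camera to tool coordinates, whose origin is the TCP and whose axes are the flange's). Camera axes: x right, y down, z forward; pixel columns grow to the right and rows downward; lengths in mm; the calibration is good to about 2 mm. A picture is of the moment at which its call begins: read the wrist's pose just before it. There is no depth.
- r.job_done(): hands the job in; it is judged then, once.
Trained networks look in the newest picture that a camera, given by its name, has taken for a name from the list of things; names that differ only in an ending like _2 or _b are one class to them, and where a whole thing is asked for, a point or a joint stands for the part that bears it (a point fixed in the world has none). Each returns a list of dicts, best first, with "p" (0 to 1); they miss things now and then, are a little off and sometimes report something else, mostly with a low value. They report only what shows in the picture. A call takes as long as a camera call. They do not tell look-alikes from the thing itself.
- look_for(camera, name): "position" ([x, y, z] in mm, in world coordinates, good to about 4 mm: the middle of the surface that is visible of it).
- regions_of(camera, name): "mask" (384x512 bool, what is visible of it).
The state is a dict: "time": time; "joints": joint angles; "qvel": joint speeds; "joint_torque": joint torques, N m; "tool_pos": TCP position; "eef_rot": TCP orientation; "force": force on the tool from outside, world axes, zero at the start; "torque": the same for the moment, N m; "width": opening from 0.0 (shut) to 1.0 (fully open); "grasp_force": force on a finger pad.
Only numpy, scipy, OpenCV 4.12 (cv2) and the standard library are available. Lean on these libraries where they do the work, as an engineer would, in place of code of your own. Each camera call takes 0.05 s, during which the arm holds its last target. There are 200 camera calls.

### The job

The black data logger sits on a tray hinged at its back, and the front has sagged towards you. Take the tall orange wedge (not the low grey one), slide it thin end first straight under the middle of the tray's front edge until the edge rides up onto the wedge's flat top and the tray sits level, then let go and leave it there. Leave the low grey wedge where it is.

Things in the scene. Friction and masses are not known exactly. Their poses are not given: they have to be found in the camera images.
- orange_wedge: Loose orange wedge, 130 mm long (x), 34 wide (y), 80 g, lying flat on the worktop left or right of the tray's front. Origin: centre of underside. +x points to the thin end: nose 3 mm thick at x=65 mm; straight ramp up to 26 mm at x=-5; flat at 26 mm to x=-35; then a grip block 46 mm tall from x=-35 to -65 (grip across its 34 mm width).
- grey_wedge: Loose grey wedge of the same outline and grip block, but its ramp ends at only 12 mm: too low. Lies on the other side. Origin and axes as for the orange wedge. Not to be moved.
- tray_edge (a point): Middle of the lower front edge of the aluminium tray (300 mm wide, 6 thick; black logger on top, 44 tall, set 30 mm back). Turns with the tray: x points back to the fixed hinge, 235 mm behind; y left; z up. Edge 8 mm above the worktop when sagged, 26 when level; open 280 mm wide below. It is on the flat top when the orange wedge's origin is 5 to 35 mm behind it; pushing in takes 3 to 12 N.
Not all that is in view belongs to the job. Of the things that look like the orange_wedge, take the one that is farthest to the robot's left at the start.

How it is judged:
By the outcome, as a careful person would: the job done as asked, in the order asked, and still so for the second after the job is handed in, with the robot touching nothing.
It also fails if it takes over 35 s, if anything falls off the work surface, if the arm or the gripper's body presses on something with over 40 N, if the wrist force passes 120 N, or if a joint passes its speed limit or range.

## Working session

There is one attempt and no reset: what is moved stays moved. The work goes in short steps, Python scripts to look and compute and a shell command to move; the robot and the scene stay as the last step left them, time stands still between calls to the robot, and variables do not carry over. Pictures are saved under pics/ and viewed, at most 10 in all, crops included, and the job is handed in when it is done.

```bash
mkdir -p pics; ls
cat > h.py <<'E'
import numpy as np, cv2
from bench import r, eyes, look_for, regions_of
from scipy.spatial.transform import Rotation as R
def K(c):
    f=c["img"].shape[0]/2/np.tan(np.radians(c["vfov"])/2)
    return np.array([[f,0,c["cx"]],[0,f,c["cy"]],[0,0,1.]])
def pose(c,s=None):
    if "hand_eye" in c:
        H=np.array(c["hand_eye"]); T=np.eye(4);T[:3,:3]=R.from_quat(s["eef_rot"]).as_matrix();T[:3,3]=s["tool_pos"]
        return T@H
    T=np.eye(4);o=np.array(c["orientation"]);T[:3,:3]=R.from_quat(o).as_matrix() if o.size==4 else o;T[:3,3]=c["origin"];return T
def topx(c,uv,z,s=None):
    T=pose(c,s);n=cv2.undistortPoints(np.array(uv,float).reshape(-1,1,2),K(c),np.array(c["distortion"],float))[:,0]
    d=np.c_[n,np.ones(len(n))]@T[:3,:3].T
    return T[:3,3]+d*((z-T[2,3])/d[:,2])[:,None]
def proj(c,P,s=None):
    T=np.linalg.inv(pose(c,s));rv=cv2.Rodrigues(T[:3,:3])[0]
    return cv2.projectPoints(np.array(P,float).reshape(-1,1,3),rv,T[:3,3],K(c),np.array(c["distortion"],float))[0][:,0]
E
python3 - <<'E'
from h import *
ims=[]
for n in ["top","scene"]:
    c=eyes.camera(n); ims.append(c["img"])
    print(n,np.round(c["origin"]),c["vfov"])
    for o in ["orange_wedge","grey_wedge","tray_edge"]:
        for d in look_for(n,o): print(o,round(d["p"],2),np.round(d["position"]),np.round(proj(c,d["position"])))
        for d in regions_of(n,o):
            ys,xs=np.nonzero(d["mask"]); print("  mask",round(d["p"],2),len(xs),xs.min(),xs.max(),ys.min(),ys.max())
    cv2.imwrite(f"pics/{n}.png",c["img"][:,:,::-1])
print(r.state())
E
```

```text
pics
top [ 480.  -75. 1459.] 45.092364299466766
orange_wedge 0.75 [ 490. -270.   22.] [[314. 219.]]
orange_wedge 0.65 [ 490. -481.   26.] [[383. 220.]]
  mask 0.84 519 375 389 200 241
  mask 0.62 473 303 326 197 237
grey_wedge 0.68 [489. 275.   8.] [[139. 217.]]
  mask 0.88 535 127 149 193 235
tray_edge 0.89 [701.   7.  58.] [[226. 148.]]
  mask 0.84 2599 176 272 134 162
scene [-123. -627.  875.] 55.98855887093408
orange_wedge 0.8 [ 483. -485.   20.] [[357. 287.]]
orange_wedge 0.64 [ 457. -284.   22.] [[291. 256.]]
orange_wedge 0.39 [470. 266.  12.] [[171. 182.]]
  mask 0.95 638 340 373 263 308
  mask 0.73 405 285 304 234 266
grey_wedge 0.54 [468. 264.  14.] [[170. 182.]]
  mask 0.87 350 157 191 171 188
tray_edge 0.94 [743. -14.  62.] [[276. 164.]]
  mask 0.88 3854 230 326 131 199
{'time': 0.7, 'joints': array([ 1.22681805e+00,  2.16826914e-01,  1.61333605e+00, -2.72721416e-05,
        1.31132525e+00, -1.12176864e-01]), 'qvel': array([ 5.01100459e-04,  6.95626413e-04, -1.79920158e-03,  3.91613463e-05,
       -1.42977707e-04, -6.48200029e-04]), 'joint_torque': array([-1.43672325e-03, -3.96716809e+01, -3.04168510e+01, -2.87910952e-04,
        2.99815056e-04,  1.36410529e-05]), 'tool_pos': array([143.56763109, 608.32801106, 231.3791134 ]), 'eef_rot': array([1.15637923e-01, 9.93291431e-01, 4.78880063e-05, 2.46457843e-05]), 'force': array([ 0.09981664,  0.10716444, -0.62577737]), 'torque': array([ 0.01688425,  0.03086139, -0.01023816]), 'grasp_force': 0.0, 'width': 0.999777274562649}
```

View pics/top.png

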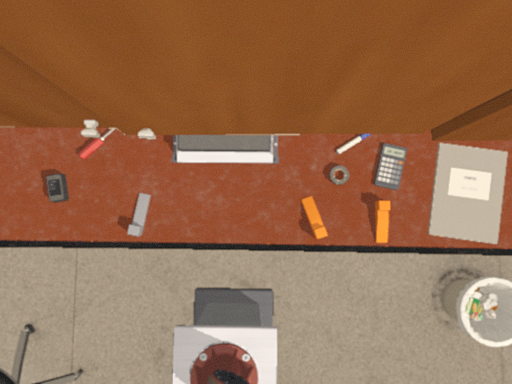

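View pics/scene.png

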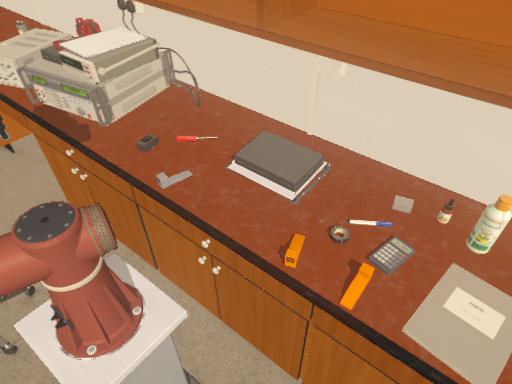

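Orange candidates are at top px (314,219), y≈-270, and (383,220), y≈-481. The robot's left is +y, so the one at (314,219) fits. I'll confirm that in a crop.

Run:
```python
from h import *
a=cv2.imread("pics/top.png")[185:250,290:400]; b=cv2.imread("pics/scene.png")[225:315,270:390]
a=cv2.resize(a,None,fx=5,fy=5,interpolation=cv2.INTER_CUBIC);b=cv2.resize(b,(550,270),interpolation=cv2.INTER_CUBIC)
cv2.imwrite("pics/crop1.png",np.vstack([a,b])[:600])
c=eyes.camera("top")
m=[d["mask"] for d in regions_of("top","orange_wedge")]
m=[x for x in m if np.nonzero(x)[1].mean()<340][0].astype(np.uint8)
cn=max(cv2.findContours(m,0,2)[0],key=cv2.contourArea); bx=cv2.boxPoints(cv2.minAreaRect(cn));print(bx,topx(c,bx,15).round())
s=r.state();T=R.from_quat(s["eef_rot"]).as_matrix();print(T.round(2))
m=regions_of("top","tray_edge")[0]["mask"].astype(np.uint8)
g=cv2.cvtColor(c["img"],cv2.COLOR_RGB2GRAY)
cn=max(cv2.findContours(m,0,2)[0],key=cv2.contourArea);bx=cv2.boxPoints(cv2.minAreaRect(cn));print(bx,topx(c,bx,14).round())
```

```text
[[299.12073 199.9483 ]
 [311.31036 194.72415]
 [328.4828  234.79312]
 [316.29315 240.01727]] [[ 549. -223.   15.]
 [ 566. -261.   15.]
 [ 443. -316.   15.]
 [ 426. -278.   15.]]
[[-0.97  0.23  0.  ]
 [ 0.23  0.97  0.  ]
 [ 0.    0.   -1.  ]]
[[177. 135.]
 [272. 135.]
 [272. 162.]
 [177. 162.]] [[ 747.  164.   14.]
 [ 753. -135.   14.]
 [ 667. -137.   14.]
 [ 661.  161.   14.]]
```

View pics/crop1.png

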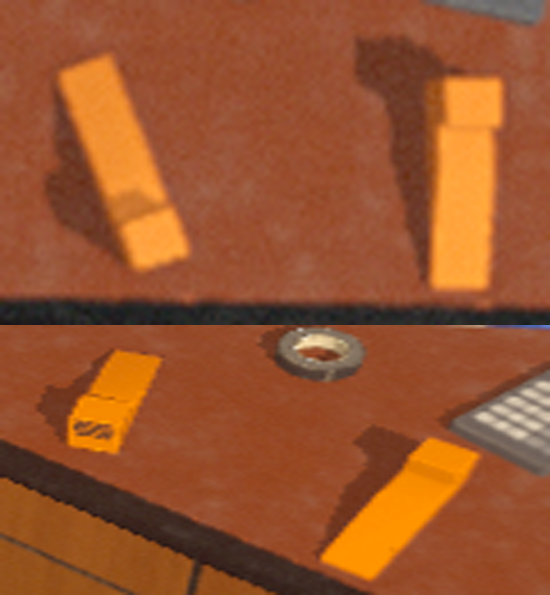

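The left one, at top px (314,219), has its grip block nearest the robot and its nose pointing away at about 24°. The rightmost orange piece, at (383,220), is reversed. I'll move above the left one now.

```bash
python3 -m pendant '[{"delta_pos":[-0.6,-0.97,0],"twist":[0,0,0],"fingers":-1},{"delta_pos":[-0.6,-0.97,0],"twist":[0,0,0],"fingers":-1},{"delta_pos":[-0.6,-0.97,0],"twist":[0,0,0],"fingers":-1},{"delta_pos":[-0.6,-0.97,0],"twist":[0,0,0],"fingers":-1},{"delta_pos":[-0.6,-0.97,0],"twist":[0,0,0],"fingers":-1},{"delta_pos":[-0.6,-0.97,0],"twist":[0,0,0],"fingers":-1},{"delta_pos":[-0.6,-0.97,0],"twist":[0,0,0],"fingers":-1},{"delta_pos":[-0.6,-0.97,0],"twist":[0,0,0],"fingers":-1},{"delta_pos":[-0.6,-0.97,0],"twist":[0,0,0],"fingers":-1},{"delta_pos":[-0.6,-0.97,0],"twist":[0,0,0],"fingers":-1},{"delta_pos":[-0.6,-0.97,0],"twist":[0,0,0],"fingers":-1},{"delta_pos":[-0.6,-0.97,0],"twist":[0,0,0],"fingers":-1},{"delta_pos":[-0.6,-0.97,0],"twist":[0,0,0],"fingers":-1},{"delta_pos":[-0.6,-0.97,0],"twist":[0,0,0],"fingers":-1},{"delta_pos":[-0.6,-0.97,0],"twist":[0,0,0],"fingers":-1},{"delta_pos":[-0.6,-0.97,0],"twist":[0,0,0],"fingers":-1}]'
```

```text
time: 2.85
tool_pos: [288.3, 174.7, 231.6]
eef_rot: [0.116, 0.993, 0.0, 0.0]
force: [1.4, -1.0, 0.3]
width: 1.0
grasp_force: 0.0
```

```bash
python3 -m pendant '[{"delta_pos":[-0.62,-0.98,0.05],"twist":[0,0,0],"fingers":-1},{"delta_pos":[-0.62,-0.98,0.05],"twist":[0,0,0],"fingers":-1},{"delta_pos":[-0.62,-0.98,0.05],"twist":[0,0,0],"fingers":-1},{"delta_pos":[-0.62,-0.98,0.05],"twist":[0,0,0],"fingers":-1},{"delta_pos":[-0.62,-0.98,0.05],"twist":[0,0,0],"fingers":-1},{"delta_pos":[-0.62,-0.98,0.05],"twist":[0,0,0],"fingers":-1},{"delta_pos":[-0.62,-0.98,0.05],"twist":[0,0,0],"fingers":-1},{"delta_pos":[-0.62,-0.98,0.05],"twist":[0,0,0],"fingers":-1},{"delta_pos":[-0.62,-0.98,0.05],"twist":[0,0,0],"fingers":-1},{"delta_pos":[-0.62,-0.98,0.05],"twist":[0,0,0],"fingers":-1},{"delta_pos":[-0.62,-0.98,0.05],"twist":[0,0,0],"fingers":-1},{"delta_pos":[-0.62,-0.98,0.05],"twist":[0,0,0],"fingers":-1},{"delta_pos":[-0.62,-0.98,0.05],"twist":[0,0,0],"fingers":-1},{"delta_pos":[-0.62,-0.98,0.05],"twist":[0,0,0],"fingers":-1},{"delta_pos":[-0.62,-0.98,0.05],"twist":[0,0,0],"fingers":-1},{"delta_pos":[-0.62,-0.98,0.05],"twist":[0,0,0],"fingers":-1},{"delta_pos":[-0.62,-0.98,0.05],"twist":[0,0,0],"fingers":-1}]'
python3 -m pendant '[{"delta_pos":[0,0,0],"twist":[0,0,1],"fingers":-1},{"delta_pos":[0,0,0],"twist":[0,0,1],"fingers":-1},{"delta_pos":[0,0,0],"twist":[0,0,1],"fingers":-1},{"delta_pos":[0,0,0],"twist":[0,0,1],"fingers":-1},{"delta_pos":[0,0,0],"twist":[0,0,1],"fingers":-1},{"delta_pos":[0,0,0],"twist":[0,0,1],"fingers":-1},{"delta_pos":[0,0,0],"twist":[0,0,1],"fingers":-1},{"delta_pos":[0,0,0],"twist":[0,0,1],"fingers":-1},{"delta_pos":[0,0,0],"twist":[0,0,1],"fingers":-1},{"delta_pos":[0,0,0],"twist":[0,0,1],"fingers":-1},{"delta_pos":[0,0,0],"twist":[0,0,1],"fingers":-1},{"delta_pos":[0,0,0],"twist":[0,0,1],"fingers":-1},{"delta_pos":[0,0,0],"twist":[0,0,1],"fingers":-1},{"delta_pos":[0,0,0],"twist":[0,0,1],"fingers":-1},{"delta_pos":[0,0,0],"twist":[0,0,1],"fingers":-1},{"delta_pos":[0,0,0],"twist":[0,0,1],"fingers":-1},{"delta_pos":[0,0,0],"twist":[0,0,1],"fingers":-1},{"delta_pos":[0,0,0],"twist":[0,0,1],"fingers":-1},{"delta_pos":[0,0,0],"twist":[0,0,1],"fingers":-1},{"delta_pos":[0,0,0],"twist":[0,0,1],"fingers":-1}]'
cat > w.py <<'E'
import sys
from h import *
s=r.state();c=eyes.camera("wrist")
print(s["time"],s["tool_pos"],R.from_quat(s["eef_rot"]).as_matrix().round(3).tolist(),np.round(c["hand_eye"],2).tolist())
cv2.imwrite(f"pics/{sys.argv[1]}.png",c["img"][:,:,::-1])
np.save("w.npy",dict(c=c,s=s),allow_pickle=True)
for n in sys.argv[2:]:
    for d in regions_of("wrist",n):
        cn=max(cv2.findContours(d["mask"].astype(np.uint8),0,2)[0],key=cv2.contourArea)
        bx=cv2.boxPoints(cv2.minAreaRect(cn));print(n,d["p"],bx.round().tolist(),topx(c,bx,15,s).round().tolist())
E
python3 w.py w1 orange_wedge
```

```text
time: 4.97
tool_pos: [449.1, -291.3, 210.1]
eef_rot: [0.116, 0.993, -0.0, 0.0]
force: [0.0, 0.1, 0.8]
width: 0.999
grasp_force: 0.0
time: 7.48
tool_pos: [448.8, -290.4, 210.2]
eef_rot: [0.968, 0.25, 0.0, 0.0]
force: [-0.6, 0.2, 0.5]
width: 0.996
grasp_force: 0.0
7.475 [ 448.80880901 -290.38233527  210.17333048] [[0.875, 0.485, 0.0], [0.485, -0.875, -0.0], [0.0, 0.0, -1.0]] [[0.0, -0.95, -0.32, 83.29], [1.0, 0.0, 0.0, 0.53], [-0.0, -0.32, 0.95, -143.37], [0.0, 0.0, 0.0, 1.0]]
orange_wedge 0.87 [[356.0, 242.0], [416.0, 158.0], [454.0, 185.0], [394.0, 269.0]] [[425.0, -458.0, 15.0], [558.0, -456.0, 15.0], [555.0, -523.0, 15.0], [416.0, -532.0, 15.0]]
orange_wedge 0.81 [[237.0, 184.0], [255.0, 67.0], [286.0, 72.0], [268.0, 189.0]] [[419.0, -277.0, 15.0], [550.0, -231.0, 15.0], [563.0, -264.0, 15.0], [433.0, -315.0, 15.0]]
```

View pics/w1.png

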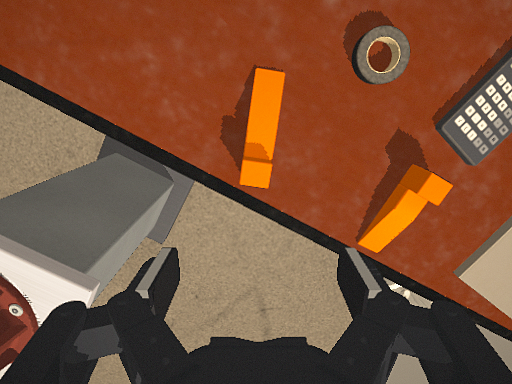

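The wrist view shows the target with its nose at px (255–285, 68–71). The grip block's rear edge is at (240–268, 185–188), and its top front edge is at about (244–273, 159–162).

Run:
```python
from h import *
d=np.load("w.npy",allow_pickle=True).item();c,s=d["c"],d["s"]
hsv=cv2.cvtColor(c["img"],cv2.COLOR_RGB2HSV);m=cv2.inRange(hsv,(8,180,120),(22,255,255));m[:,330:]=0;m[:40]=0;m[200:]=0
p=cv2.approxPolyDP(max(cv2.findContours(m,0,2)[0],key=cv2.contourArea),2.5,True)[:,0];print(p.tolist())
n=topx(c,[[255,67.5],[285,71]],3,s);b=topx(c,[[240.5,185],[268.5,188]],46,s)
print(n.round(1),b.round(1))
# fit pose
from scipy.optimize import least_squares
M=np.array([[65,17,3],[65,-17,3],[-65,17,46],[-65,-17,46]]);obs=np.array([[255,67.5],[285,71],[240.5,185],[268.5,188]])
def f(q):
    a=R.from_euler('z',q[2]).as_matrix();return (proj(c,M@a.T+[q[0],q[1],0],s)-obs).ravel()
q=least_squares(f,[496,-270,.42],x_scale=[10,10,.1]);x,y,a=q.x;print(x,y,np.degrees(a),q.fun.round(1))
g=np.array([x,y])-50*np.array([np.cos(a),np.sin(a)]);T=R.from_quat(s["eef_rot"]).as_matrix()
print("block",g,"tool delta units",(T.T@(np.r_[g,9]-s["tool_pos"])/25).round(2),"yaw now",np.degrees(np.arctan2(T[1,0],T[0,0])),"rz",(np.arctan2(T[1,0],T[0,0])-a)/.12)
```

```text
[[0, 40], [0, 63], [18, 73], [22, 71], [21, 74], [37, 82], [34, 77], [37, 78], [35, 74], [39, 70], [45, 79], [41, 84], [257, 198], [329, 199], [329, 40], [183, 40], [183, 47], [177, 51], [171, 40]]
[[ 550.9 -230.7    3. ]
 [ 564.5 -263.     3. ]] [[ 429.8 -278.8   46. ]
 [ 442.3 -308.7   46. ]]
496.8816932207602 -270.28182648059817 21.198735982993185 [ 0.4 -0.3 -0.6  0.6 -0.5 -0.6  0.8  0.3]
block [ 450.26510428 -288.36202657] tool delta units [ 0.09 -0.04  8.05] yaw now 28.98293197946048 rz 1.1321654146576265
```

```bash
python3 -m pendant '[{"delta_pos":[0.09,-0.04,0.6],"twist":[0,0,0.57],"fingers":-1},{"delta_pos":[0,0,1],"twist":[0,0,0.57],"fingers":-1},{"delta_pos":[0,0,1],"twist":[0,0,0],"fingers":-1},{"delta_pos":[0,0,1],"twist":[0,0,0],"fingers":-1},{"delta_pos":[0,0,1],"twist":[0,0,0],"fingers":-1},{"delta_pos":[0,0,1],"twist":[0,0,0],"fingers":-1},{"delta_pos":[0,0,1],"twist":[0,0,0],"fingers":-1},{"delta_pos":[0,0,0.8],"twist":[0,0,0],"fingers":-1},{"delta_pos":[0,0,0.6],"twist":[0,0,0],"fingers":-1},{"delta_pos":[0,0,0],"twist":[0,0,0],"fingers":0.2},{"delta_pos":[0,0,0],"twist":[0,0,0],"fingers":1},{"delta_pos":[0,0,0],"twist":[0,0,0],"fingers":1},{"delta_pos":[0,0,0],"twist":[0,0,0],"fingers":1},{"delta_pos":[0,0,0],"twist":[0,0,0],"fingers":1},{"delta_pos":[0,0,0],"twist":[0,0,0],"fingers":1}]'
```

```text
time: 9.45
tool_pos: [451.3, -289.2, 11.3]
eef_rot: [0.983, 0.185, 0.001, 0.001]
force: [1.0, 0.4, 4.8]
width: 0.39
grasp_force: 60.4
```

Run:
```python
from h import *
im=cv2.imread("pics/top.png");c=eyes.camera("top")
a=cv2.resize(im[125:172,165:285],None,fx=6,fy=6,interpolation=cv2.INTER_CUBIC)
s=cv2.imread("pics/scene.png")[125:205,222:338];s=cv2.resize(s,(720,300),interpolation=cv2.INTER_CUBIC)
cv2.imwrite("pics/crop2.png",np.vstack([a,s]))
g=im[:,:,0].astype(float)  # blue: white tray vs red top
pts=[]
for u in range(184,268,4):
    col=g[152:172,u];k=np.argmin(np.diff(col));d=-np.diff(col)[max(k-1,0):k+2];pts.append([u,152+max(k-1,0)+.5+(d*np.arange(len(d))).sum()/d.sum()])
P=topx(c,pts,8);f=np.polyfit(P[:,1],P[:,0],1);print(pts[:3],pts[-3:],f,"resid",np.std(P[:,0]-np.polyval(f,P[:,1])))
for v in (155,158):
    row=g[v];d=np.diff(row);l=165+np.argmax(d[165:190]);q=262+np.argmin(d[262:290]);print(v,row[168:184].astype(int),row[264:284].astype(int),topx(c,[[l+.5,v],[q+.5,v]],14).round(1))
```

```text
[[184, np.float64(162.3360655737705)], [188, np.float64(162.32539682539684)], [192, np.float64(162.31621621621622)]] [[256, np.float64(162.5)], [260, np.float64(162.4880239520958)], [264, np.float64(162.51685393258427)]] [-1.75036537e-02  6.63982187e+02] resid 0.14229699034008386
155 [ 47  50  47  68  89 109 109  87 126 206 238 234 232 232 232 232] [234 233 234 233 233 235 236 232 209 151 117 119 120 106  80  50  54  53
  51  50] [[ 683.3  163.6   14. ]
 [ 689.4 -137.7   14. ]]
158 [ 50  55  61  77  98 114 102  71 119 207 237 235 232 232 231 232] [234 234 235 233 234 235 235 234 215 142  93 114 126 119 108  67  56  52
  51  59] [[ 673.8  163.3   14. ]
 [ 679.9 -137.9   14. ]]
```

View pics/crop2.png

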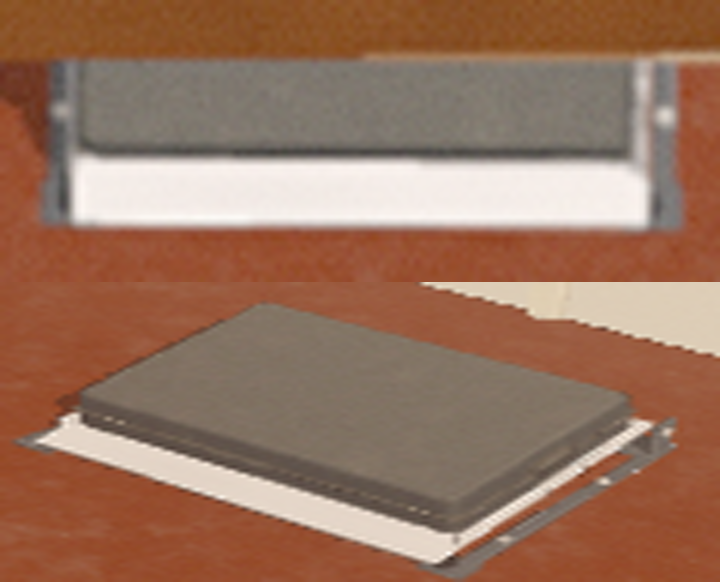

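The tray's lower front edge is the line x = 664.0 − 0.0175·y, with its centre at (663.8, 12.8), heading 1.0°, and a width of about 301 mm, which matches. Next I'll lift, turn and carry the wedge to in front of it.

```bash
python3 -m pendant '[{"delta_pos":[0,0,-0.6],"twist":[0,0,0],"fingers":1},{"delta_pos":[0,0,-0.6],"twist":[0,0,0.98],"fingers":1},{"delta_pos":[0,0,0],"twist":[0,0,0.98],"fingers":1},{"delta_pos":[0,0,0],"twist":[0,0,0.98],"fingers":1},{"delta_pos":[0.27,-0.92,0],"twist":[0,0,0],"fingers":1},{"delta_pos":[0.27,-0.92,0],"twist":[0,0,0],"fingers":1},{"delta_pos":[0.27,-0.92,0],"twist":[0,0,0],"fingers":1},{"delta_pos":[0.27,-0.92,0],"twist":[0,0,0],"fingers":1},{"delta_pos":[0.27,-0.92,0],"twist":[0,0,0],"fingers":1},{"delta_pos":[0.27,-0.92,0],"twist":[0,0,0],"fingers":1},{"delta_pos":[0.27,-0.92,0],"twist":[0,0,0],"fingers":1},{"delta_pos":[0.27,-0.92,0],"twist":[0,0,0],"fingers":1},{"delta_pos":[0.27,-0.92,0],"twist":[0,0,0],"fingers":1},{"delta_pos":[0.27,-0.92,0],"twist":[0,0,0],"fingers":1},{"delta_pos":[0.27,-0.92,0],"twist":[0,0,0],"fingers":1},{"delta_pos":[0.27,-0.92,0],"twist":[0,0,0],"fingers":1},{"delta_pos":[0.27,-0.92,0],"twist":[0,0,0],"fingers":1},{"delta_pos":[0,0,0],"twist":[0,0,0],"fingers":1}]'
python3 w.py w2 orange_wedge tray_edge
```

```text
time: 11.75
tool_pos: [531.9, 13.5, 40.3]
eef_rot: [1.0, 0.011, -0.0, -0.0]
force: [-0.8, 0.3, -1.1]
width: 0.388
grasp_force: 59.9
11.75 [531.88787622  13.52565636  40.34554677] [[1.0, 0.023, -0.0], [0.023, -1.0, 0.0], [-0.0, -0.0, -1.0]] [[0.0, -0.95, -0.32, 83.5], [1.0, 0.0, -0.0, 0.35], [0.0, -0.32, 0.95, -143.37], [0.0, 0.0, 0.0, 1.0]]
orange_wedge 0.71 [[220.0, 32.0], [292.0, 31.0], [294.0, 313.0], [222.0, 314.0]] [[650.0, 37.0, 15.0], [651.0, -2.0, 15.0], [463.0, -16.0, 15.0], [461.0, 38.0, 15.0]]
tray_edge 0.69 [[-0.0, 0.0], [511.0, 0.0], [511.0, 17.0], [0.0, 17.0]] [[667.0, 158.0, 15.0], [673.0, -122.0, 15.0], [665.0, -124.0, 15.0], [658.0, 160.0, 15.0]]
```

View pics/w2.png

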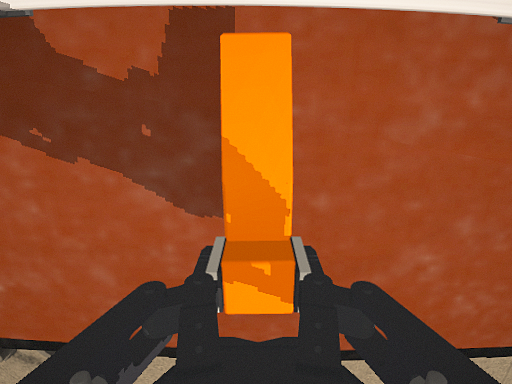

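The wedge is held straight, with its nose at px (221–292, 33). The tray's edge runs along the top, at rows of roughly 10–17, and its ends are near columns 28 and 500.

Run:
```python
from h import *
d=np.load("w.npy",allow_pickle=True).item();c,s=d["c"],d["s"]
print("nose",topx(c,[[221,33],[291.5,33]],32,s).round(1)," at blocktop rear",topx(c,[[222,313],[295,313]],75,s).round(1))
g=c["img"][:,:,2].astype(float);pts=[[u,np.argmin(np.diff(g[:26,u]))+.5] for u in range(60,470,20) if not 170<u<240]
P=topx(c,pts,8,s);f=np.polyfit(P[:,1],P[:,0],1);print(f,np.std(P[:,0]-np.polyval(f,P[:,1])),pts[0],pts[-1])
```

```text
nose [[ 6.458e+02  3.380e+01  3.200e+01]
 [ 6.466e+02 -5.000e-01  3.200e+01]]  at blocktop rear [[516.7  30.3  75. ]
 [517.6  -5.1  75. ]]
[-1.19384385e-02  6.65105494e+02] 0.1637042682363757 [60, np.float64(8.5)] [460, np.float64(13.5)]
```

```bash
python3 -m pendant '[{"delta_pos":[0,0.1,0.5],"twist":[0,0,0.06],"fingers":1},{"delta_pos":[0,0,0.45],"twist":[0,0,0],"fingers":1},{"delta_pos":[0,0,0.2],"twist":[0,0,0],"fingers":1},{"delta_pos":[0,0,0],"twist":[0,0,0],"fingers":1},{"delta_pos":[0,0,0],"twist":[0,0,0],"fingers":1}]'
python3 w.py w3 orange_wedge
```

```text
time: 12.52
tool_pos: [531.8, 9.5, 11.4]
eef_rot: [1.0, 0.006, -0.0, 0.0]
force: [-2.1, -1.4, 5.1]
width: 0.395
grasp_force: 60.4
12.525 [531.78457168   9.47484265  11.35389915] [[1.0, 0.013, -0.001], [0.013, -1.0, -0.0], [-0.001, 0.0, -1.0]] [[0.0, -0.95, -0.32, 83.5], [1.0, 0.0, -0.0, 0.35], [0.0, -0.32, 0.95, -143.38], [0.0, 0.0, 0.0, 1.0]]
orange_wedge 0.93 [[221.0, 31.0], [293.0, 31.0], [294.0, 313.0], [222.0, 313.0]] [[644.0, 27.0, 15.0], [645.0, -5.0, 15.0], [489.0, -14.0, 15.0], [488.0, 31.0, 15.0]]
```

```bash
python3 -m pendant '[{"delta_pos":[0.3,0,0],"twist":[0,0,0],"fingers":1},{"delta_pos":[0.35,0,0],"twist":[0,0,0],"fingers":1},{"delta_pos":[0.35,0,0],"twist":[0,0,0],"fingers":1},{"delta_pos":[0.35,0,0],"twist":[0,0,0],"fingers":1},{"delta_pos":[0.35,0,0],"twist":[0,0,0],"fingers":1},{"delta_pos":[0.35,0,0],"twist":[0,0,0],"fingers":1}]'
python3 -m pendant '[{"delta_pos":[0.35,0,0],"twist":[0,0,0],"fingers":1},{"delta_pos":[0.35,0,0],"twist":[0,0,0],"fingers":1},{"delta_pos":[0.35,0,0],"twist":[0,0,0],"fingers":1},{"delta_pos":[0.35,0,0],"twist":[0,0,0],"fingers":1},{"delta_pos":[0.35,0,0],"twist":[0,0,0],"fingers":1},{"delta_pos":[0.35,0,0],"twist":[0,0,0],"fingers":1},{"delta_pos":[0,0,0],"twist":[0,0,0],"fingers":1},{"delta_pos":[0,0,0],"twist":[0,0,0],"fingers":1}]'
python3 w.py w4
```

```text
time: 13.38
tool_pos: [577.2, 10.9, 11.2]
eef_rot: [1.0, 0.007, -0.008, -0.0]
force: [-17.8, -0.7, 20.4]
width: 0.389
grasp_force: 62.2
time: 14.38
tool_pos: [633.8, 11.4, 11.3]
eef_rot: [1.0, 0.007, -0.003, -0.0]
force: [-5.7, 0.5, 8.5]
width: 0.392
grasp_force: 61.6
14.375 [633.82356747  11.4185908   11.27448599] [[1.0, 0.013, -0.005], [0.013, -1.0, 0.0], [-0.005, -0.0, -1.0]] [[0.0, -0.95, -0.32, 83.5], [1.0, 0.0, -0.0, 0.35], [0.0, -0.32, 0.95, -143.38], [0.0, 0.0, 0.0, 1.0]]
```

View pics/w4.png

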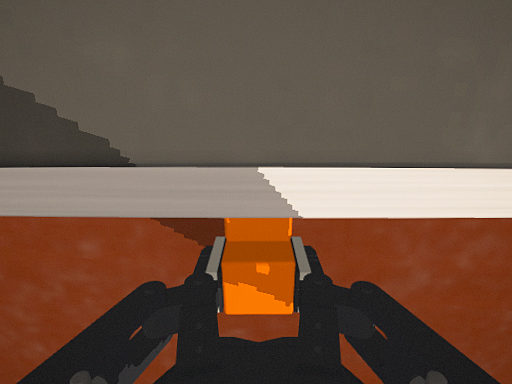

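The edge is at row 218 and the flat top shows in front of it, with the block's front edge at row 241. I'll check the gap to the block.

Run:
```python
from h import *
d=np.load("w.npy",allow_pickle=True).item();c,s=d["c"],d["s"]
print("edge",topx(c,[[60,217.5],[256,218],[460,218]],29,s).round(1),"block front top",topx(c,[[224,241],[294,241]],46,s).round(1),"rear",topx(c,[[222,313.5],[294,313.5]],46,s).round(1))
```

```text
edge [[660.6 110.8  29. ]
 [662.1  12.4  29. ]
 [663.2 -90.   29. ]] block front top [[658.5  26.2  46. ]
 [659.   -4.3  46. ]] rear [[618.7  28.3  46. ]
 [619.2  -6.7  46. ]]
```

```bash
python3 -m pendant '[{"delta_pos":[0,0,0],"twist":[0,0,0],"fingers":0},{"delta_pos":[0,0,0],"twist":[0,0,0],"fingers":-1},{"delta_pos":[0,0,0],"twist":[0,0,0],"fingers":-1},{"delta_pos":[0,0,0],"twist":[0,0,0],"fingers":-1},{"delta_pos":[0,0,0],"twist":[0,0,0],"fingers":-1},{"delta_pos":[0,0,-0.3],"twist":[0,0,0],"fingers":-1},{"delta_pos":[0,0,-0.7],"twist":[0,0,0],"fingers":-1},{"delta_pos":[0,0,-1],"twist":[0,0,0],"fingers":-1},{"delta_pos":[-0.3,0,-1],"twist":[0,0,0],"fingers":-1},{"delta_pos":[-0.5,0,-1],"twist":[0,0,0],"fingers":-1},{"delta_pos":[-0.5,0,-1],"twist":[0,0,0],"fingers":-1},{"delta_pos":[-0.5,0,-0.5],"twist":[0,0,0],"fingers":-1},{"delta_pos":[0,0,0],"twist":[0,0,0],"fingers":-1}]'
python3 w.py w5
python3 - <<'E'
from h import *
c=eyes.camera("scene")["img"][100:340,140:400,::-1]
w=cv2.imread("pics/w5.png");cv2.imwrite("pics/fin.png",np.hstack([cv2.resize(w,(400,300)),cv2.resize(c,(400,300),interpolation=cv2.INTER_CUBIC)]))
E
```

```text
time: 16.05
tool_pos: [591.8, 10.5, 151.8]
eef_rot: [1.0, 0.007, 0.002, 0.0]
force: [0.1, 0.1, -0.3]
width: 1.001
grasp_force: 0.0
16.05 [591.7975933   10.51719889 151.78741018] [[1.0, 0.013, 0.005], [0.013, -1.0, -0.0], [0.005, 0.001, -1.0]] [[0.0, -0.95, -0.32, 83.51], [1.0, 0.0, -0.0, 0.35], [0.0, -0.32, 0.95, -143.37], [0.0, 0.0, 0.0, 1.0]]
```

View pics/fin.png

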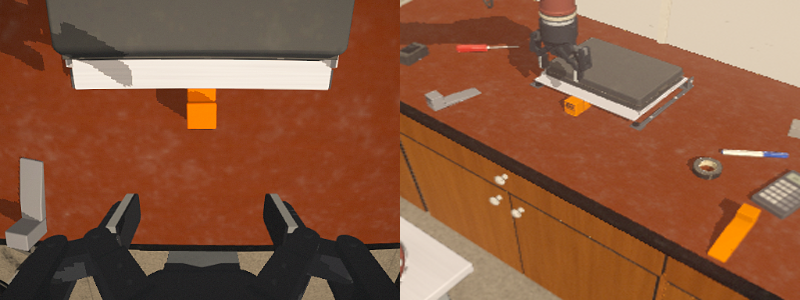

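The tray rests level on the wedge's flat top, with the block at px (202,115) in the left half. The gripper is clear, and the grey wedge and the second orange one haven't moved.

```bash
python3 -c "
from bench import r
print(r.job_done())"
```

```text
the job is handed in; nothing more can be done
None
```

The orange wedge is under the middle of the tray's front edge, about 21 mm onto its flat top, and the tray looks level in the last pictures. The gripper is open and clear, the grey wedge was not moved, and I handed the job in after about 16 s; no verdict came back.

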